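Dock the workpiece pallet past its spring stop

TASK

On the docking rail, press the long release bar down to sink the spring stop and, keeping it down, push the pallet by its push bar over the sunken stop and on until it is home against the end stop and the stop has sprung up behind it. Press and push with the fingertips only: the pallet stays flat in its rails and is never lifted, the polished insert clamped on it is not touched, and the tools and parts round about are left where they are. Finish with the hand clear.

Things in the scene. Friction and masses are not known exactly. Their poses are not given: they have to be found in the camera images.
- station: Docking rail fixed to the bench: grey base plate (x -75..46, y -150..134 mm, 20 mm thick) with two ground, oiled steel rails. Origin at the underside, mid-channel (x), on the stop blade's line (y); +y = the way the pallet travels, -x = the release bar's side. Channel 47 mm wide, floor at z = 20 mm; rails 10 mm wide, top at z = 28 mm.
- end_stop (a point): End stop at the +y end of the channel: the middle between its two round buttons, whose faces meet the pallet's leading face; y = 108 mm in the station frame, 31 mm above the bench. The steel block behind them is 68 mm wide and 42 mm high above the bench.
- stop (a joint): How far the spring stop is pressed down, m: 0 up, 0.012 fully down (hard stop); the pallet can pass from 0.009 on. One stiff piece moving only vertically: a blade across the channel (8 mm thick, y -4..4 mm, 9 mm above the floor when up) joined to the release bar outside the rail. Spring 2 N at 0, 3.2 N at 0.012; it rises by itself unless a finger or the pallet above it holds it down.
- release_bar (a point): Middle of the top face of the release bar, part of the spring stop and moving with it: a flat grooved steel bar outside the rail and parallel to it, 112 mm long (y -104..8 mm in the station frame), 30 mm wide (x -66..-36 mm), 6 mm thick. Its top is 39 mm above the bench when up, 27 mm when fully down.
- pallet: Loose steel block 44 x 100 x 22 mm, about 0.86 kg with its load, sliding easily (oiled) in the channel, 1.5 mm play each side. Origin at the centre of its underside, axes as the station's. Starts with its leading (+y) face 8 to 26 mm short of the blade. Home on the end stop its origin is at y = 58 mm in the station frame and its trailing face 4 mm past the blade. Carries push bar, insert and two clamps.
- push_bar (a point): Where to push: on the trailing (-y) face of the push bar's overhanging end, half-way up, 48 mm above the bench. A square steel bar, 12 mm along y, 42 to 54 mm above the bench, fixed across the pallet's leading end and reaching over the rail and the release bar to x = -66 mm (station). This point is 51 mm to -x and 38 mm to +y of the pallet's origin; the bar clears the raised release bar by 3 mm.
- workpiece: Polished aluminium insert, 34 x 42 mm and 22 mm high, a stepped block fixed on the pallet behind the push bar; not to be touched. Origin at the centre of its underside, 42 mm above the bench, 15 mm behind (-y) the pallet's origin.
- polishing_handpiece: Bystander: slim dark polishing handpiece lying in front of the rail, 26 x 175 x 28 mm; origin at the centre of its underside.
- next_insert: Bystander: stepped aluminium insert 36 x 36 x 36 mm, standing behind the rail; origin at the centre of its underside.
- felt_bob: Bystander: felt bob standing on its flat behind the rail, 22 mm across, 52 mm high; origin at the centre of its underside.
- paste_syringe: Bystander: paste syringe lying behind the rail, 19 x 105 x 15 mm; origin at the centre of its underside.
- vernier_caliper: Bystander: vernier caliper lying to the left, 70 x 195 x 12 mm; origin at the centre of its underside.
- wire_brush: Bystander: brass wire brush with a wooden back lying to the right, 22 x 186 x 22 mm; origin at the centre of its underside.
- round_holder: Bystander: aluminium electrode holder with a round head, 46 x 46 x 48 mm, to the left behind; origin at the centre of its underside.

How it is judged:
By the outcome, as a careful person would: the job done as asked, in the order asked, and still so for the second after the job is handed in, with the robot touching nothing.
It also fails if it takes over 38 s, if anything falls off the work surface, if the arm or the gripper's body presses on something with over 40 N, if the wrist force passes 120 N, or if a joint passes its speed limit or range.

ROBOT

A 7-joint arm with a two-finger parallel gripper is mounted at the origin on a cart in front of the work surface, level with it; the furniture and walls round the work are solid. World frame = base frame: x ahead of the robot, y to its left, z up, the work surface at z = 0. Lengths are in m, angles in rad, forces in N, time in s.
With the tool pointing down it reaches from about 0.4 to 0.85 m from the base axis. Payload 10.4 kg.
Tool frame: the origin (TCP) lies between the finger pads; the fingertips stand 11 mm ahead of it and the grasp point (between the pads) lies 8 mm behind it (tip_reach is the distance from the TCP to the fingertips, in m); z points along the fingers, y is the line along which they close (so a half turn about z gives the same grasp; the last joint's range is limited). The gripper opens to 85 mm and grips with 20 to 120 N. Pads are 22 mm wide; open, the fingers measure 114 mm over their backs; the gripper's body (76 mm by 85 mm) begins 54 mm behind the grasp point. The pads swing forward as they close: fully open they stand 13 mm farther back than shut.
Start: joints at [-0.023, 0.332, -0.065, 1.46, 0.022, 1.35, -0.088], TCP at [0.625, 0, 0.242] pointing down, gripper open.
Joint ranges: [-2.6, 2.6], [-0.5, 2.12], [-1.47, 1.34], [0.16, 2.42], [-1.27, 4.41], [0.06, 2.06], [-2.6, 2.6]. Speed limits (rad/s): [2.22, 2.22, 2.79, 2.79, 3.14, 3.14, 3.14].

INTERFACE

Orientations are given as a unit quaternion [x, y, z, w].
In Python, from workcell import * gives the robot as it stands.
- The arm moves only by the shell command python3 -m inch 'ROWS' [OPENING] [FORCE]. ROWS is JSON, a list of rows, each an object with "slide": the shift along the world's x, y, z in m, a list of three; "yaw": the turn about the world's z in rad. A call has 1 to 20 rows; each row is the pose to reach, as a shift and turn from the pose commanded when the call began; what a row does not reach only later rows make up. A row lasts 1/12 s, in which the tool goes at most 41.7 mm and 7.16 degrees, less where a joint would pass 70% of its speed; a pose out of reach is approached as far as the arm can. A call with a gripper value outside its range is refused whole. OPENING is the closure in counts, from 0 (fully open) to 255 (shut), set as the call begins (- or left out, the last holds). The fingers move at their own pace and stop on an object; FORCE is the grip in N (left out, the last holds). Time passes only in rows, so rows that repeat a pose let the fingers close. It gives the time, the measured TCP pose, the force, the opening and the grip force at its end, in the units of the state.
- get_obs(): the state, without advancing time (a new reading comes with each control period).
- camera(name): name is "scene" or "side" or "wrist"; returns a dict with "frame" (384x512x3 uint8, red, green, blue), "fx", "fy", "cx", "cy" (pixels), "extrinsics" (4x4, takes a point from world to camera coordinates). Camera axes: x right, y down, z forward; pixel columns grow to the right and rows downward; lengths in m; the calibration is good to about 2 mm. A picture is of the moment at which its call begins. There is no depth.
- hand_in(): hands the job in; it is judged then, once.
The state is a dict: "clock": time; "joint_pos": joint angles; "joint_velocities": joint speeds; "tau": joint torques, N m; "position": TCP position; "ee_rot": TCP orientation; "ft_force": force on the tool from outside, world axes, zero at the start; "torque": the same for the moment, N m; "grip_width": opening from 0.0 (shut) to 1.0 (fully open); "grasp_force": force on a finger pad.
Only numpy, scipy, OpenCV 4.12 (cv2) and the standard library are available. Lean on these libraries where they do the work, as an engineer would, in place of code of your own. Each camera call takes 0.05 s, during which the arm holds its last target. There are 200 camera calls.

## Working session

There is one attempt and no reset: what is moved stays moved. The work goes in short steps, Python scripts to look and compute and a shell command to move; the robot and the scene stay as the last step left them, time stands still between calls to the robot, and variables do not carry over. Pictures are saved under pics/ and viewed, at most 10 in all, crops included, and the job is handed in when it is done.

```bash
mkdir -p pics; python3 - <<'E'
from workcell import *
import cv2,numpy as np
for n in ["scene","side","wrist"]:
    c=camera(n); cv2.imwrite(f"pics/{n}0.png",c["frame"][:,:,::-1])
    np.savez(f"{n}0.npz",**c)
    E=np.array(c["extrinsics"]); print(n,c["fx"],c["cx"],c["cy"],(-E[:3,:3].T@E[:3,3]).round(3))
o=get_obs();print(o)
E
python3 -c "
import cv2,numpy as np
" 
```

```text
scene 458.89405117316204 255.64521633553144 190.704389501137 [-0.186  0.545  0.967]
side 485.188794621038 264.1759590833485 184.77795238880438 [ 0.049 -0.999  0.611]
wrist 270.27835965769935 252.1077694579333 188.93896497103094 [0.624 0.077 0.374]
{'clock': 0.15, 'joint_pos': array([-0.02260947,  0.33272839, -0.06470987,  1.46076322,  0.02159327,
        1.34988919, -0.08850878]), 'joint_velocities': array([-7.19452728e-04, -1.15771619e-03, -7.02937765e-05, -1.52515391e-03,
        1.07003415e-03, -1.69262121e-03, -7.63193099e-04]), 'tau': array([ 1.13752249e-03, -6.25829744e+01,  4.95374459e-02, -3.91853535e+01,
        1.63436425e-02,  7.44175835e-03, -2.63868424e-05]), 'position': array([6.24723470e-01, 1.43385852e-05, 2.41690580e-01]), 'ee_rot': array([ 7.07097566e-01,  7.07115785e-01, -3.99494078e-04, -3.73012796e-04]), 'ft_force': array([ 0.26018324, -0.46986962,  0.22731788]), 'torque': array([ 0.007737  ,  0.05234594, -0.02159441]), 'grasp_force': 0.0, 'grip_width': 0.9970544977089469}
```

View pics/scene0.png

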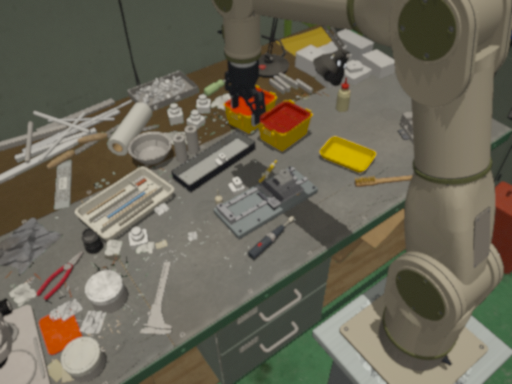

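View pics/wrist0.png

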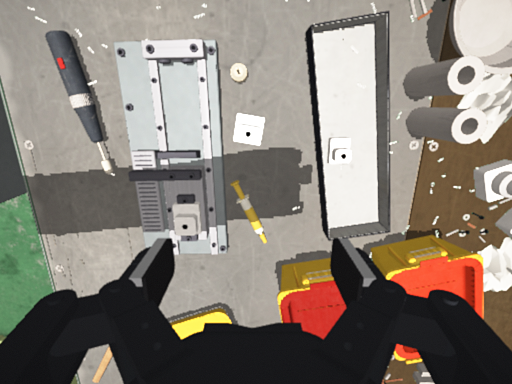

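View pics/side0.png

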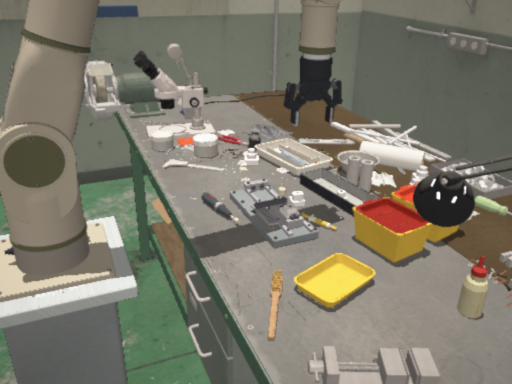

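The wrist view shows the rail at columns 117–228, rows 40–255, with the end stop at the top (+y) and the release bar at the left, about (147,195). The push bar crosses at about row 174 and the insert is at (186,218). I'll crop in for accurate corners.

```bash
cat > h.py <<'E'
import numpy as np
def ray(c,u,v,z):
    E=np.array(c["extrinsics"]);R=E[:3,:3];o=-R.T@E[:3,3]
    d=R.T@np.array([(u-c["cx"])/c["fx"],(v-c["cy"])/c["fy"],1]);return o+d*(z-o[2])/d[2]
def proj(c,p):
    E=np.array(c["extrinsics"]);q=E[:3,:3]@np.array(p)+E[:3,3]
    return np.array([c["fx"]*q[0]/q[2]+c["cx"],c["fy"]*q[1]/q[2]+c["cy"]])
E
python3 - <<'E'
import cv2,numpy as np
from h import *
c=dict(np.load("wrist0.npz"))
for p in [(117,42,.02),(216,40,.02),(228,250,.02),(143,253,.02)]: print(p,ray(c,*p).round(4))
im=cv2.imread("pics/wrist0.png")[30:260,100:240]
im=cv2.resize(im,None,fx=2.6,fy=2.6,interpolation=cv2.INTER_CUBIC)
cv2.imwrite("pics/crop0.png",im);print(im.shape)
E
```

```text
(117, 42, 0.02) [0.4652 0.1461 0.02  ]
(216, 40, 0.02) [0.5815 0.1483 0.02  ]
(228, 250, 0.02) [ 0.5883 -0.1293  0.02  ]
(143, 253, 0.02) [ 0.4618 -0.1346  0.02  ]
(598, 364, 3)
```

View pics/crop0.png

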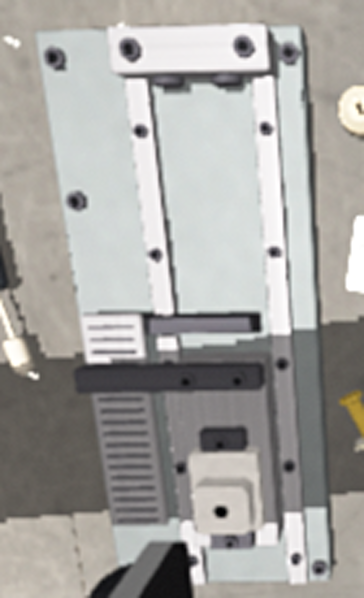

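```bash
python3 - <<'E'
import numpy as np
from scipy.spatial.transform import Rotation as R
from h import *
c=dict(np.load("wrist0.npz"))
k=[((38,30),(-75,134),.02),((303,27),(46,134),.02),((330,580),(46,-150),.02),((82,314),(-66,8),.039),((143,314),(-36,8),.039),((113,523),(-66,-104),.039),((165,521),(-36,-104),.039)]
f=lambda p,z: ray(c,p[0]/2.6+100,p[1]/2.6+30,z)
W=np.array([f(p,z) for p,_,z in k]);S=np.array([[*s,0] for _,s,z in k])/1000
W2=W.copy();W2[:,2]=0
r,_=R.align_vectors(W2-W2.mean(0),S-S.mean(0));yaw=r.as_euler('xyz')[2]
t=W2.mean(0)-r.apply(S.mean(0))
print("yaw",yaw,"origin",t.round(4));print(((W2-r.apply(S)-t)*1000).round(1).tolist())
for n,p,z in [("barTL",(76,368),.054),("barBL",(78,391),.054),("barBR",(263,388),.054),("barTRlow",(263,364),.042)]:
    w=f(p,z);w[2]=0;print(n,(r.inv().apply(w-t)*1000).round(1))
s=dict(np.load("side0.npz"));g=dict(np.load("scene0.npz"))
for P in [(-75,134,20),(46,-150,20),(-75,-150,20),(-66,-104,39)]:
    w=r.apply(np.array([P[0],P[1],0])/1000)+t;w[2]=P[2]/1000;print(proj(s,w).round(1),proj(g,w).round(1))
E
python3 - <<'E'
import cv2
a=cv2.imread("pics/side0.png")[165:260,190:340]; b=cv2.imread("pics/scene0.png")[150:255,195:345]
f=lambda i:cv2.resize(i,(600,int(i.shape[0]*4*.70)) if 0 else None,fx=2.8,fy=2.8,interpolation=cv2.INTER_CUBIC)
cv2.imwrite("pics/crop1.png",cv2.vconcat([f(a),f(b)]))
E
```

```text
yaw 0.012645953162907645 origin [0.5388 0.0145 0.    ]
[[0.3, -0.9, 0.0], [-1.0, -1.2, 0.0], [-0.2, 0.4, 0.0], [1.0, -0.5, 0.0], [0.2, -0.8, 0.0], [1.1, 1.1, 0.0], [-1.4, 1.9, 0.0]]
barTL [-64.8 -15.4   0. ]
barBL [-65.5 -26.6   0. ]
barBR [ 22.2 -26.1   0. ]
barTRlow [ 20.6 -17.3   0. ]
[228.7 191.8] [237.7 235.4]
[318.  231.5] [290.9 165.7]
[272.5 241.8] [318.  188.2]
[267.8 224.6] [304.2 188.8]
```

View pics/crop1.png

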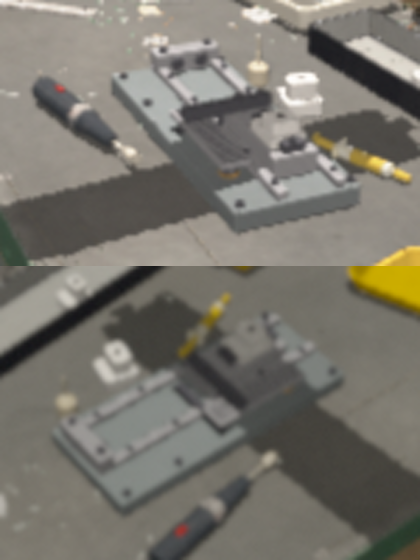

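Side-view corners agree with the fit to about 2 mm. The station origin is (0.539, 0.0145) with yaw 0.013. The push bar's trailing face is at station y ≈ −26 mm, so the pallet is about 14 mm short of the blade, which is within the given range. Next I shut the gripper and go above the release bar at station (−51, −45).

```bash
python3 -m inch '[{"slide":[-0.03,-0.007,0],"yaw":0.013},{"slide":[-0.065,-0.015,0],"yaw":0.013},{"slide":[-0.1,-0.025,0],"yaw":0.013},{"slide":[-0.136,-0.031,0],"yaw":0.013},{"slide":[-0.136,-0.031,-0.03],"yaw":0.013},{"slide":[-0.136,-0.031,-0.06],"yaw":0.013},{"slide":[-0.136,-0.031,-0.09],"yaw":0.013},{"slide":[-0.136,-0.031,-0.12],"yaw":0.013},{"slide":[-0.136,-0.031,-0.14],"yaw":0.013},{"slide":[-0.136,-0.031,-0.155],"yaw":0.013},{"slide":[-0.136,-0.031,-0.165],"yaw":0.013},{"slide":[-0.136,-0.031,-0.165],"yaw":0.013},{"slide":[-0.136,-0.031,-0.165],"yaw":0.013},{"slide":[-0.136,-0.031,-0.165],"yaw":0.013},{"slide":[-0.136,-0.031,-0.165],"yaw":0.013}]' 255 20
python3 - <<'E'
from workcell import *
import cv2,numpy as np
ims=[]
for n in ["side","wrist"]:
    c=camera(n); np.savez(f"{n}1.npz",**c); ims.append(c["frame"][:,:,::-1])
o=get_obs();print(o["position"],o["ft_force"],o["grip_width"])
a=cv2.resize(ims[0][140:250,180:350],None,fx=3,fy=3,interpolation=cv2.INTER_CUBIC)
b=cv2.resize(ims[1],None,fx=.55*1.8/1.0*.5*1.0,fy=.5*.99) if 0 else ims[1][:,:260]
b=cv2.copyMakeBorder(b,0,0,0,510-260,0)
cv2.imwrite("pics/s1.png",cv2.vconcat([a,b[:270]]))
E
```

```text
clock: 1.4
position: [0.4898, -0.031, 0.0785]
ee_rot: [0.703, 0.712, 0.001, 0.001]
ft_force: [0.6, 1.6, -0.1]
grip_width: -0.003
grasp_force: 0.0
[ 0.48959958 -0.0310153   0.07822273] [-0.22609926  1.02617601 -0.0502712 ] -0.0003700057977787176
```

View pics/s1.png

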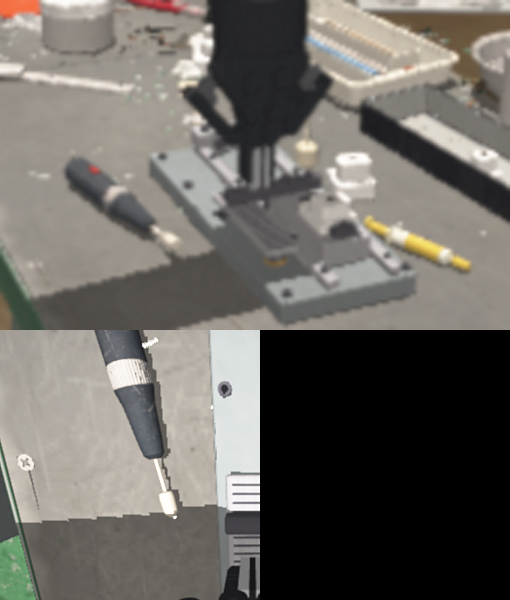

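The shut fingers stand over the release bar just behind the push bar, and the knuckles clear the insert. Now I press down gently.

```bash
python3 -m inch '[{"slide":[0,0,-0.01],"yaw":0},{"slide":[-0.001,0,-0.02],"yaw":0},{"slide":[-0.001,0,-0.026],"yaw":0},{"slide":[-0.001,0,-0.029],"yaw":0},{"slide":[-0.001,0,-0.031],"yaw":0},{"slide":[-0.001,0,-0.031],"yaw":0}]'
python3 -m inch '[{"slide":[0,0,-0.003],"yaw":0},{"slide":[0,0,-0.005],"yaw":0},{"slide":[0,0,-0.007],"yaw":0},{"slide":[0,0,-0.008],"yaw":0},{"slide":[0,0,-0.008],"yaw":0},{"slide":[0,0,-0.008],"yaw":0}]'
python3 - <<'E'
from workcell import *
import cv2,numpy as np
c=camera("wrist"); np.savez("wrist2.npz",**c)
o=get_obs();print(o["position"],o["ft_force"],o["clock"])
cv2.imwrite("pics/w2.png",cv2.resize(np.ascontiguousarray(c["frame"][100:384,180:400,::-1]),None,fx=2,fy=2))
E
```

```text
clock: 2.0
position: [0.4877, -0.031, 0.0458]
ee_rot: [0.702, 0.712, -0.0, -0.0]
ft_force: [-0.8, -0.4, 2.0]
grip_width: 0.002
grasp_force: 1.2
clock: 2.5
position: [0.4883, -0.031, 0.0385]
ee_rot: [0.702, 0.712, 0.0, 0.0]
ft_force: [1.1, -0.2, 3.6]
grip_width: -0.001
grasp_force: 1.6
[ 0.48833181 -0.03096166  0.03855398] [1.46545111 0.33031423 3.22644446] 2.55
```

View pics/w2.png

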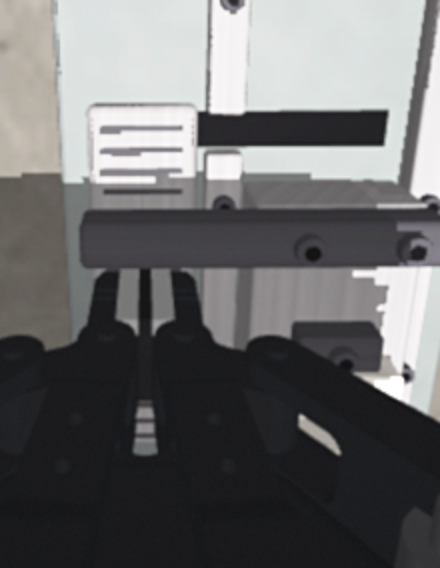

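The force of 3.2–3.6 N with the tip at about 27.5 mm means the stop is down about 11.5 mm and the blade slot looks sunken. The fingers sit on the bar, a few mm behind the push bar. Now I push along +y.

```bash
python3 -m inch '[{"slide":[0,0.002,0],"yaw":0},{"slide":[0,0.004,0],"yaw":0},{"slide":[0,0.006,0],"yaw":0},{"slide":[0,0.008,0],"yaw":0},{"slide":[0,0.010,0],"yaw":0},{"slide":[0,0.012,0],"yaw":0},{"slide":[0,0.014,0],"yaw":0},{"slide":[0,0.016,0],"yaw":0},{"slide":[0,0.018,0],"yaw":0},{"slide":[0,0.020,0],"yaw":0},{"slide":[0,0.022,0],"yaw":0},{"slide":[0,0.024,0],"yaw":0},{"slide":[0,0.026,0],"yaw":0},{"slide":[0,0.028,0],"yaw":0},{"slide":[0,0.030,0],"yaw":0},{"slide":[0,0.032,0],"yaw":0}]'
python3 - <<'E'
from workcell import *
import cv2,numpy as np
c=camera("wrist"); np.savez("wrist3.npz",**c)
o=get_obs();print(o["position"],o["ft_force"],o["clock"])
cv2.imwrite("pics/w3.png",cv2.resize(np.ascontiguousarray(c["frame"][100:384,180:400,::-1]),None,fx=2,fy=2))
E
```

```text
clock: 3.88
position: [0.488, 0.0012, 0.0383]
ee_rot: [0.702, 0.712, 0.0, 0.0]
ft_force: [-0.3, -2.6, 2.1]
grip_width: -0.001
grasp_force: 2.2
[0.48802639 0.00172055 0.03834098] [-1.20354986 -1.50260667  3.0762844 ] 3.9333
```

View pics/w3.png

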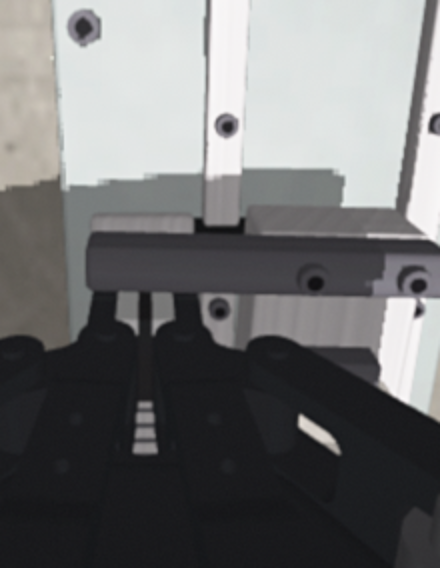

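The pallet's leading face is now over the sunken blade, with push force at about 2 N. Carrying on.

```bash
python3 -m inch '[{"slide":[0,0.003,0],"yaw":0},{"slide":[0,0.006,0],"yaw":0},{"slide":[0,0.009,0],"yaw":0},{"slide":[0,0.012,0],"yaw":0},{"slide":[0,0.015,0],"yaw":0},{"slide":[0,0.018,0],"yaw":0},{"slide":[0,0.021,0],"yaw":0},{"slide":[0,0.024,0],"yaw":0},{"slide":[0,0.027,0],"yaw":0},{"slide":[0,0.030,0],"yaw":0},{"slide":[0,0.033,0],"yaw":0},{"slide":[0,0.036,0],"yaw":0},{"slide":[0,0.039,0],"yaw":0},{"slide":[-0.001,0.042,0],"yaw":0},{"slide":[-0.001,0.045,0],"yaw":0},{"slide":[-0.001,0.048,0],"yaw":0},{"slide":[-0.001,0.051,0],"yaw":0},{"slide":[-0.001,0.054,0],"yaw":0},{"slide":[-0.001,0.057,0],"yaw":0},{"slide":[-0.001,0.060,0],"yaw":0}]'
python3 -m inch '[{"slide":[0,0.003,0],"yaw":0},{"slide":[0,0.006,0],"yaw":0},{"slide":[0,0.009,0],"yaw":0},{"slide":[0,0.012,0],"yaw":0},{"slide":[0,0.014,0],"yaw":0},{"slide":[0,0.016,0],"yaw":0},{"slide":[0,0.018,0],"yaw":0},{"slide":[0,0.020,0],"yaw":0},{"slide":[0,0.022,0],"yaw":0},{"slide":[0,0.024,0],"yaw":0},{"slide":[0,0.026,0],"yaw":0},{"slide":[0,0.028,0],"yaw":0},{"slide":[0,0.029,0],"yaw":0},{"slide":[0,0.030,0],"yaw":0},{"slide":[0,0.031,0],"yaw":0},{"slide":[0,0.031,0],"yaw":0}]'
```

```text
clock: 5.6
position: [0.487, 0.0613, 0.0383]
ee_rot: [0.703, 0.712, 0.0, -0.0]
ft_force: [-0.3, -1.2, -0.4]
grip_width: -0.0
grasp_force: 0.6
clock: 6.93
position: [0.487, 0.0923, 0.0383]
ee_rot: [0.702, 0.712, 0.0, -0.0]
ft_force: [0.1, 0.1, 0.1]
grip_width: 0.0
grasp_force: 0.1
```

```bash
python3 -m inch '[{"slide":[0,0.001,0],"yaw":0},{"slide":[0,0.002,0],"yaw":0},{"slide":[0,0.003,0],"yaw":0},{"slide":[0,0.004,0],"yaw":0},{"slide":[0,0.005,0],"yaw":0},{"slide":[0,0.005,0],"yaw":0}]'
python3 -m inch '[{"slide":[0,0.001,0],"yaw":0},{"slide":[0,0.002,0],"yaw":0},{"slide":[0,0.002,0],"yaw":0},{"slide":[0,0.002,0],"yaw":0}]'
```

```text
clock: 7.43
position: [0.487, 0.0973, 0.0384]
ee_rot: [0.702, 0.712, 0.0, -0.0]
ft_force: [-0.2, 0.1, -0.2]
grip_width: 0.004
grasp_force: 0.2
clock: 7.77
position: [0.487, 0.0992, 0.0383]
ee_rot: [0.702, 0.712, 0.0, -0.0]
ft_force: [-0.2, -0.1, -0.5]
grip_width: 0.002
grasp_force: 0.2
```

```bash
python3 -m inch '[{"slide":[0,0.001,0],"yaw":0},{"slide":[0,0.002,0],"yaw":0},{"slide":[0,0.002,0],"yaw":0}]'
python3 -m inch '[{"slide":[0,0.001,0],"yaw":0},{"slide":[0,0.002,0],"yaw":0},{"slide":[0,0.002,0],"yaw":0}]'
python3 - <<'E'
from workcell import *
import cv2,numpy as np
ims=[]
for n in ["side","wrist"]:
    c=camera(n); np.savez(f"{n}4.npz",**c); ims.append(c["frame"][:,:,::-1])
print(get_obs()["ft_force"])
a=cv2.resize(ims[0][150:250,200:330],None,fx=2.6,fy=2.6,interpolation=cv2.INTER_CUBIC)
b=cv2.resize(ims[1][100:330,180:400],None,fx=2,fy=2)
a=cv2.copyMakeBorder(a,0,200,0,0,0)
cv2.imwrite("pics/w4.png",cv2.hconcat([a,b]))
E
```

```text
clock: 8.02
position: [0.4871, 0.0995, 0.0383]
ee_rot: [0.703, 0.711, -0.001, 0.001]
ft_force: [-0.4, -7.8, 1.9]
grip_width: -0.002
grasp_force: 3.5
clock: 8.27
position: [0.4871, 0.0997, 0.0383]
ee_rot: [0.703, 0.711, -0.002, 0.001]
ft_force: [-1.1, -13.6, 4.3]
grip_width: -0.002
grasp_force: 6.8
[ -0.88845093 -13.69369098   3.5148316 ]
```

View pics/w4.png

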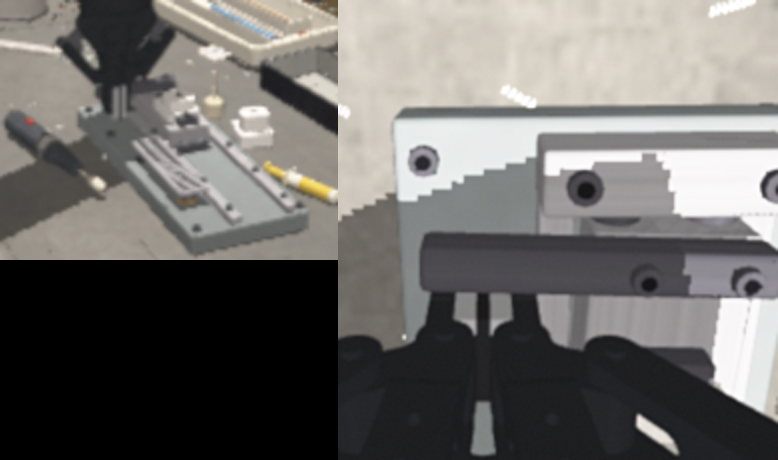

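Force rose to 13.7 N with no travel at a finger-front position of about 97 mm, so the pallet is at the end stop. I'll back off, lift clear, and check that the stop sprang up.

```bash
python3 -m inch '[{"slide":[0,-0.004,0],"yaw":0},{"slide":[0,-0.008,0],"yaw":0},{"slide":[0,-0.012,0.004],"yaw":0},{"slide":[0,-0.012,0.02],"yaw":0},{"slide":[0,-0.012,0.05],"yaw":0},{"slide":[0,-0.012,0.08],"yaw":0},{"slide":[0,-0.012,0.11],"yaw":0},{"slide":[0,-0.035,0.14],"yaw":0},{"slide":[0,-0.06,0.16],"yaw":0},{"slide":[0,-0.09,0.17],"yaw":0},{"slide":[0,-0.12,0.18],"yaw":0},{"slide":[0,-0.15,0.18],"yaw":0},{"slide":[0,-0.15,0.18],"yaw":0},{"slide":[0,-0.15,0.18],"yaw":0}]'
python3 - <<'E'
from workcell import *
import cv2,numpy as np
ims=[]
for n in ["side","wrist"]:
    c=camera(n); np.savez(f"{n}5.npz",**c); ims.append(c["frame"][:,:,::-1])
print(get_obs()["ft_force"])
s0=np.load("side0.npz")["frame"][:,:,::-1]
f=lambda i:cv2.resize(i[170:260,220:330],None,fx=3,fy=3,interpolation=cv2.INTER_CUBIC)
a=cv2.vconcat([f(s0),f(ims[0])])
b=cv2.resize(ims[1][:384,100:420],None,fx=540/384,fy=540/384)
cv2.imwrite("pics/w5.png",cv2.hconcat([a,b]));print(a.shape,b.shape)
E
```

```text
clock: 9.53
position: [0.4869, -0.0483, 0.2188]
ee_rot: [0.704, 0.711, 0.0, 0.0]
ft_force: [-0.7, 1.0, -1.0]
grip_width: 0.002
grasp_force: 0.0
[ 0.33300852  0.19560932 -0.02406473]
(540, 330, 3) (540, 450, 3)
```

View pics/w5.png

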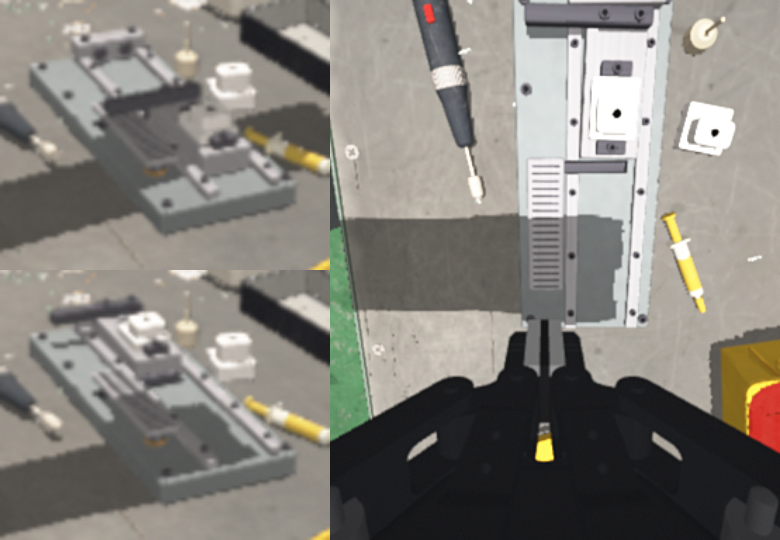

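Side view: the pallet is at the end stop and the release bar's end is at about the same height as at the start. Wrist view: the blade shows as a dark strip right behind the pallet at about (595,167). I'll put numbers on the bar height and pallet position.

```bash
python3 - <<'E'
import cv2,numpy as np
from h import *
g=lambda n:cv2.cvtColor(np.load(n)["frame"],cv2.COLOR_RGB2GRAY)
a,b=g("side0.npz"),g("side5.npz")
for (y0,y1,x0,x1) in [(218,234,258,280),(222,232,262,276)]:
    r=cv2.matchTemplate(cv2.resize(b[y0-8:y1+8,x0-8:x1+8],None,fx=4,fy=4,interpolation=2),cv2.resize(a[y0:y1,x0:x1],None,fx=4,fy=4,interpolation=2),cv2.TM_CCOEFF_NORMED)
    _,m,_,l=cv2.minMaxLoc(r);print("shift px",np.array(l)/4-8,m)
c=dict(np.load("side0.npz"));print([proj(c,[.474,-.09,z]).round(1) for z in(.039,.030)])
w=dict(np.load("wrist5.npz"));s=540/384
yaw,t=.0126,np.array([.5388,.0145]);Ri=np.array([[np.cos(yaw),np.sin(yaw)],[-np.sin(yaw),np.cos(yaw)]])
for n,p,z in [("bar end TL",(528,158),.039),("bar BL",(529,290),.039),("pushbar trailing top L",(527,25),.054),("pushbar trail R",(653,25),.054),("pallet trailing R",(634,157),.042),("pallet trailing L",(582,156),.042),("blade rear L",(566,173),.029),("blade rear R",(627,172),.029)]:
    q=ray(w,(p[0]-330)/s+100,p[1]/s,z);print(n,(Ri@(q[:2]-t)*1000).round(1))
E
```

```text
shift px [6.   6.75] 0.8150432705879211
shift px [7.25 6.75] 0.6732709407806396
[array([267.7, 224.6]), array([267.6, 227.9])]
bar end TL [-65.7   7.6]
bar BL [ -66.1 -104.1]
pushbar trailing top L [-64.7  95.5]
pushbar trail R [21.3 95.5]
pallet trailing R [17.3  8.5]
pallet trailing L [-23.4   9.2]
blade rear L [-34.9  -4.6]
blade rear R [15.4 -3.8]
```

The wrist view settles it. The release bar measures 111.7 mm long (112 given) at its raised height, and if the stop were still down it would read about 115 mm. The push bar is square at y = 95.5 mm (96 mm when home). The side-view template match was unusable because the lighting changed.

```bash
python3 -c "
from workcell import *
print(hand_in())"
```

```text
the job is handed in; nothing more can be done
None
```

The job is handed in: the pallet is home against the end stop, the spring stop is up behind it, and the hand is clear; the robot's clock stood at about 10 s of the 38 s allowed.

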